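# Scrub the tasting cup and slide it to the click stop under the lens

### The arm

A 6-joint arm with a two-finger parallel gripper is mounted at the origin on a cart in front of the work surface, level with it; the furniture and walls round the work are solid. World frame = base frame: x ahead of the robot, y to its left, z up, the work surface at z = 0. Lengths are in m, angles in rad, forces in N, time in s.
With the tool pointing down it reaches from about 0.35 to 0.975 m from the base axis. Payload 4.9 kg.
Tool frame: the origin (TCP) lies at the very end of the fingers, on their centre line; the grasp point (between the pads) lies manip.grip_point_offset behind it (manip.grip_point_offset is the distance from the TCP to the grasp point, in m); z points along the fingers, y is the line along which they close (so a half turn about z gives the same grasp; the last joint's range is limited). The gripper opens to 85 mm and grips with 20 to 120 N. Pads are 22 mm wide; open, the fingers measure 114 mm over their backs; the gripper's body (76 mm by 85 mm) begins 54 mm behind the grasp point. The pads swing forward as they close: fully open they stand 13 mm farther back than shut.
Start: joints at [1.102, 0.053, 1.613, -0, 1.476, -0.119], TCP at [0.214, 0.587, 0.231] pointing down, gripper open.
Joint ranges: [-3.01, 3.01], [-1.01, 2.22], [0.06, 2.58], [-1.02, 4.17], [0.09, 2.62], [-3.14, 3.14]. Speed limits (rad/s): [2.57, 2.57, 3.14, 3.14, 3.14, 3.14].

### API

Orientations are given as a unit quaternion [w, x, y, z].
In Python, from plant import manip gives the robot as it stands.
- The arm moves only by the shell command python3 -m crank 'ROWS' [OPENING]. ROWS is JSON, a list of rows, each an object of numbers: "x", "y", "z": the shift along the tool's x, y, z in cm; "turn": the turn about the tool's z in rad. In form: [{"x": .., "y": .., "z": .., "turn": ..}, ...]. A call has 1 to 5 rows; each row shifts and turns the commanded pose from where the row before left it, along the tool's axes as they then stand; what a row does not reach is not made up. A row lasts 1/10 s, in which the tool goes at most 50 mm and 8.59 degrees, less where a joint would pass 70% of its speed; a pose out of reach is approached as far as the arm can. A call with a gripper value outside its range is refused whole. OPENING is the opening in per cent of the stroke, from 0 (shut) to 100 (fully open), set as the call begins (- or left out, the last holds). The fingers move at their own pace and stop on an object; the grip force is fixed at half the most. Time passes only in rows, so rows that do not move let the fingers close. It gives the time, the measured TCP pose, the force, the opening and the grip force at its end, in the units of the state.
- manip.state(): the state, without advancing time (a new reading comes with each control period).
- manip.grab_frame(name): name is "scene" or "top" or "wrist"; returns (picture, depth): 384x512x3 uint8, red, green, blue; 384x512 float32, m along the optical axis (not along the pixel's ray), 0 where there is no reading.
- manip.camera_model(name): a dict with "mtx" (3x3 intrinsics, pixels), "world_to_cam" (4x4, takes a point from world to camera coordinates). Camera axes: x right, y down, z forward; pixel columns grow to the right and rows downward; lengths in m; the calibration is good to about 2 mm. A picture is of the moment at which its call begins: read the wrist's pose just before it. camera_model takes no time and is no camera call; for the wrist camera it gives the pose at the moment of the call.
- manip.job_done(): hands the job in; it is judged then, once.
The state is a dict: "time": time; "joint_pos": joint angles; "joint_vel": joint speeds; "joint_efforts": joint torques, N m; "tool_pos": TCP position; "tool_rot": TCP orientation; "contact_force": force on the tool from outside, world axes, zero at the start; "ft_torque": the same for the moment, N m; "gripper_width": opening from 0.0 (shut) to 1.0 (fully open); "grasp_force": force on a finger pad.
Only numpy, scipy, OpenCV 4.12 (cv2) and the standard library are available. Lean on these libraries where they do the work, as an engineer would, in place of code of your own. Each camera call takes 0.05 s, during which the arm holds its last target. There are 200 camera calls.

### The job

Take the brush out of its holder and scrub the tasting cup that is clipped on the sliding carriage: bristles gently down to the cup's bottom three times, drawn up to near the rim in between; then stand the brush back upright in its holder. Then grip the carriage's black knob and slide the cup along the rail to under the lens until you feel the spring ball drop into its notch, do not force it through to the other side, and finish while still gripping the knob and holding the carriage still in the notch. Leave the loose bowl and the green tin where they stand.

Things in the scene. Friction and masses are not known exactly. Their poses are not given: they have to be found in the camera images.
- brush_handle (a point): Centre of the brush's round wooden handle, where to grip. Loose cup brush, 172 mm long, 60 g, upright in its holder, bristles down. Handle 16 mm thick, 70 mm long; its top is 37 mm above this point. z runs up along the brush; the bristle tip lies 135 mm below. Under the handle a 7 mm stem, then a white bristle head, 26 mm thick, 44 mm long, which behaves as firm.
- brush_tip (a point): The lower end of the brush, on its axis (bottom of the bristles), 135 mm below brush_handle.
- holder: White ceramic brush holder, fixed to the worktop in front of the rail, left or right (its place may be exchanged with the bowl's): round, 60 mm wide, 56 mm high, bore 44 mm wide, inner floor 6 mm above the worktop. Origin: centre of its underside. The brush is back when it stands on this floor, roughly upright, and is let go.
- cup_floor (a point): Centre of the inner floor of the white tasting cup, 41.5 mm above the worktop. Cup 62 mm wide outside, at least 42 mm clear inside, inner depth 54 mm (rim 96 mm above the worktop), ear towards the rail's -x. Clipped firmly to the grey carriage plate and moves with it. Same axes as knob.
- knob (a point): Centre of the upright black cylindrical knob on the carriage, where to grip: 22 mm thick, from 65 to 105 mm above the worktop, this point at 85 mm, 120 mm from the cup's axis towards the rail's +y. y runs along the rail (the carriage slides towards -y to the lens); z is up. Free room on all sides of the knob.
- carriage (a joint): Travel of the 0.6 kg carriage along the rail, m: 0 at the knob end, 0.20 at the far stop, grows in -y towards the lens and past it. Starts at 0 to 0.04. Running drag about 2 N. With the cup's axis under the lens a spring ball drops into a notch: it pulls the carriage in over the last 3 mm, then holds it; forcing it out takes some 16 N. Slid slowly, the push rises sharply there: stop.
- notch (a point): On the lens axis, straight above the notch, 85 mm above the worktop; axes as the rail's. The ball is in the notch when cup_floor has this point's position along y. Lens in a black ring 76 mm wide, 108 to 119 mm above the worktop, on a post (top 124 mm) 62 mm to the rail's +x. Lens and notch are clamped together anew along the rail each time, 80 to 160 mm from the cup's start.
- bowl: Loose bystander: white porcelain tasting bowl, 88 mm wide, 52 mm high, in front of the rail. Origin: centre of its underside. Must stay. (Also keep clear of the fixed swan-neck tap beyond the sink at the far left, 270 mm high: coming from the left, pass on the robot's side of it.)
- tin: Loose bystander: square green tea tin 73 x 65 x 91 mm at the right of the rail. Origin: centre of its underside. Must stay.
Mind the look-alikes: they are no part of the job. Of the things that look like the part that bears brush_handle, the smaller one is meant. What is shaped like the holder but red is not meant.

How it is judged:
On the way, in this order (a step that is already met when the one before it is completed fails the run):
1. the held brush reaches the bottom of the cup (horizontal distance between brush_tip and cup_floor below 0.016 m and contact force between the fingers and brush above 0.3 N and z of brush_tip in the frame of cup_floor below 0.01 m).
2. it is drawn up to near the rim (horizontal distance between brush_tip and cup_floor below 0.016 m and contact force between the fingers and brush above 0.3 N and z of brush_tip in the frame of cup_floor above 0.035 m).
3. down to the bottom a second time (all of step 1).
4. up to near the rim again (all of step 2).
5. down to the bottom a third time (all of step 3).
6. the brush stands in its holder again, let go (horizontal distance between brush_tip and holder below 0.013 m and z of brush_tip in the frame of holder below 0.013 m and angle between brush_handle's own z axis and vertical below 0.3 rad and contact force between the fingers and brush below 0.1 N), for 0.2 s.
7. the carriage rests in the notch with the knob gripped (y of cup_floor in the frame of notch between -0.002 and 0.002 m and velocity of joint carriage between -0.004 and 0.004 m/s and contact force between the fingers and carriage above 2 N and distance between the grasp point and knob below 0.02 m), for 0.3 s.
At the end, for the whole second after the job is handed in: Carriage still (under 4 mm/s), cup axis within 2 mm of the notch along the rail; knob gripped (grasp point within 20 mm of its centre, at least 2 N). Brush untouched in its holder: tip within 13 mm of the axis, under 13 mm above the worktop, tilt under 0.3 rad (all of step 6 and all of step 7); the arm keeps its last pose, push and grip.
It fails at once if the carriage is forced more than 10 mm past the notch (y of cup_floor in the frame of notch below -0.01 m).
It fails at once if the bowl or the tin is moved by more than 20 mm (distance of any of bowl, tin from where it was at the start of the episode above 0.02 m).
It also fails if it takes over 61 s, if anything falls off the work surface, if the arm or the gripper's body presses on something with over 40 N, if the wrist force passes 120 N, or if a joint passes its speed limit or range.

## Working session

There is one attempt and no reset: what is moved stays moved. The work goes in short steps, Python scripts to look and compute and a shell command to move; the robot and the scene stay as the last step left them, time stands still between calls to the robot, and variables do not carry over. Pictures are saved under pics/ and viewed, at most 10 in all, crops included, and the job is handed in when it is done.

```bash
mkdir -p pics; ls; python3 - <<'E'
from plant import manip
import cv2,numpy as np
print(manip.state(), manip.grip_point_offset)
for n in("scene","top"):
    p,d=manip.grab_frame(n); cv2.imwrite(f"pics/{n}0.png",p[:,:,::-1]); np.savez(f"{n}0.npz",p=p,d=d,K=manip.camera_model(n)["mtx"],T=manip.camera_model(n)["world_to_cam"])
a=cv2.imread("pics/scene0.png")
E
```

```text
pics
{'time': 0.0, 'joint_pos': array([ 1.10203462e+00,  5.33612182e-02,  1.61427954e+00,  2.37977895e-05,
        1.47600588e+00, -1.18994051e-01]), 'joint_vel': array([ 6.62769274e-04, -2.86305510e-05,  9.85434450e-05,  5.53945905e-04,
       -1.08889997e-03, -2.32825657e-03]), 'joint_efforts': array([ 1.53867841e-03, -3.93688703e+01, -3.70176816e+01, -9.16122508e-05,
        7.14539085e-03,  5.26684616e-06]), 'tool_pos': array([0.21388351, 0.58660643, 0.23006896]), 'tool_rot': array([-3.08819955e-04,  1.73994768e-01,  9.84746041e-01, -9.79527540e-04]), 'contact_force': array([-0.29239906, -0.29560288, -0.07460982]), 'ft_torque': array([-0.06564427, -0.02196438, -0.03051654]), 'grasp_force': 0.0, 'gripper_width': 1.0013248130411347} 0.0187
```

View pics/scene0.png

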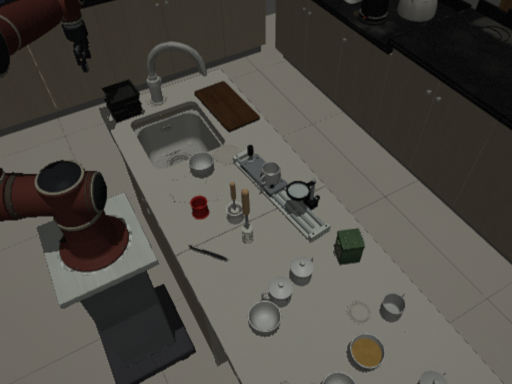

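View pics/top0.png

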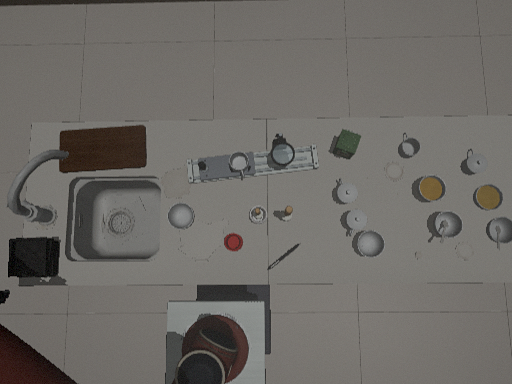

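Scene: the short brush is near (234,192) with its holder at (235,210), and the larger look-alike is at (246,205). The knob is at (250,150), cup (271,172), lens (298,191) and bowl (201,163). In the top view the holder is at (258,214), the bowl at (181,215), the cup at (239,162) and the lens at (283,154). Next I turn these into positions.

```bash
cat > h.py <<'E'
import numpy as np,cv2
def cloud(d,K,T):
    v,u=np.mgrid[:d.shape[0],:d.shape[1]]
    P=np.stack([(u-K[0,2])/K[0,0]*d,(v-K[1,2])/K[1,1]*d,d],-1)
    Ti=np.linalg.inv(T); return P@Ti[:3,:3].T+Ti[:3,3]
def load(n):
    z=np.load(n+'.npz'); return z['p'],z['d'],cloud(z['d'],z['K'],z['T']),z
E
python3 - <<'E'
from h import *
p,d,C,z=load('top0')
print(z['K'],np.linalg.inv(z['T'])[:3,3])
def blob(n,u0,u1,v0,v1,zl,zh):
    c=C[v0:v1,u0:u1]; m=(c[...,2]>zl)&(c[...,2]<zh)&(d[v0:v1,u0:u1]>0); q=c[m]
    if len(q)==0: print(n,'none');return
    print(n,len(q),'mean',q.mean(0).round(4),'lo',q.min(0).round(3),'hi',q.max(0).round(3))
blob('handle',245,272,200,228,.09,.3)
blob('holder',245,272,200,228,.04,.065)
blob('handle2',275,302,200,228,.09,.3)
blob('holder2',275,302,200,228,.03,.065)
blob('knob',192,212,155,178,.095,.115)
blob('cup',226,254,150,176,.085,.105)
blob('lens',268,298,140,170,.1,.13)
blob('bowl',165,198,200,232,.03,.06)
blob('tin',330,362,125,160,.08,.1)
blob('rail',185,322,140,190,.005,.03)
a=cv2.resize(p[125:250,160:360],None,fx=4,fy=4,interpolation=cv2.INTER_CUBIC)[...,::-1]
s=load('scene0')[0][120:250,180:380]; s=cv2.resize(s,None,fx=3,fy=3)[...,::-1]
cv2.imwrite('pics/t1.png',cv2.convertScaleAbs(a,alpha=1.5)); cv2.imwrite('pics/s1.png',cv2.convertScaleAbs(s,alpha=1.5))
E
```

```text
[[426.03403432   0.         257.41767972]
 [  0.         426.03403432 184.03644194]
 [  0.           0.           1.        ]] [ 0.29972336 -0.17588954  1.43257077]
handle 33 mean [ 0.4245 -0.1449  0.165 ] lo [ 0.419 -0.152  0.108] hi [ 0.433 -0.138  0.182]
holder 129 mean [ 0.4268 -0.1444  0.0536] lo [ 0.401 -0.17   0.041] hi [ 0.454 -0.118  0.063]
handle2 68 mean [ 0.4201 -0.2339  0.2191] lo [ 0.412 -0.245  0.143] hi [ 0.433 -0.225  0.241]
holder2 59 mean [ 0.4169 -0.2333  0.0582] lo [ 0.405 -0.251  0.032] hi [ 0.436 -0.218  0.065]
knob 39 mean [0.5824 0.0351 0.1049] lo [0.573 0.026 0.097] hi [0.592 0.045 0.111]
cup 85 mean [ 0.5927 -0.0839  0.0936] lo [ 0.551 -0.114  0.085] hi [ 0.625 -0.053  0.102]
lens 471 mean [ 0.6122 -0.2243  0.1166] lo [ 0.573 -0.261  0.106] hi [ 0.658 -0.188  0.126]
bowl 179 mean [0.4276 0.1187 0.0453] lo [0.381 0.067 0.03 ] hi [0.467 0.154 0.058]
tin 421 mean [ 0.6553 -0.4375  0.0914] lo [ 0.614 -0.476  0.08 ] hi [ 0.695 -0.398  0.1  ]
rail 1577 mean [ 0.6001 -0.1648  0.0151] lo [ 0.516 -0.361  0.005] hi [0.691 0.105 0.03 ]
```

View pics/t1.png

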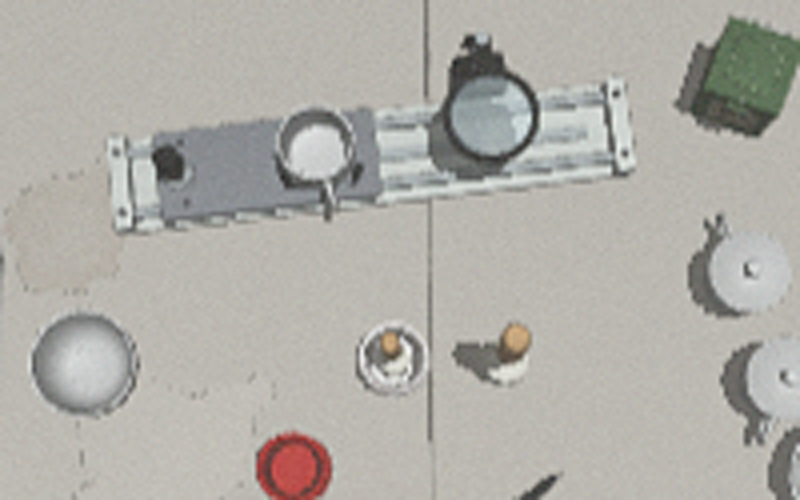

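View pics/s1.png

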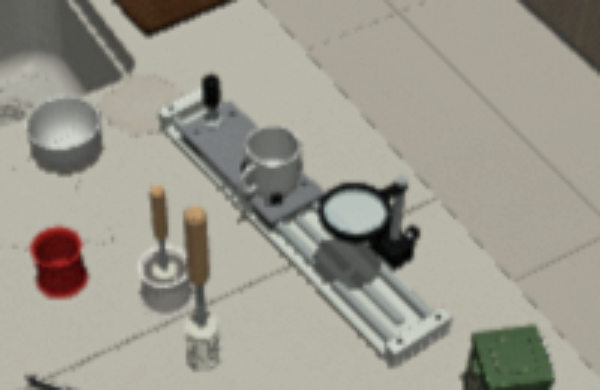

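Zoomed views: the short brush stands in the white holder at (0.427, -0.144). The bigger brush is about 90 mm to its right. The rail is turned by about 7°, and knob, cup and lens agree with that. Next I refine the cup, lens and holder circles and work out the approach.

```bash
cat >> h.py <<'E'
from scipy.optimize import least_squares
def circ(q,r=None,loss='soft_l1'):
    m=q[:,:2].mean(0)
    f=lambda a:np.hypot(q[:,0]-a[0],q[:,1]-a[1])-(a[2] if r is None else r)
    s=least_squares(f,[*m,.03],loss=loss,f_scale=.002); return s.x.round(4),np.abs(s.fun).mean().round(4)
def R(q):
    from scipy.spatial.transform import Rotation as Ro
    return Ro.from_quat([q[1],q[2],q[3],q[0]]).as_matrix()
def go(t,yaw=None):
    "tool-frame shift cm (+turn) from measured pose to world target TCP; yaw=angle of tool y, deg"
    from plant import manip
    s=manip.state(); M=R(s['tool_rot']); dv=M.T@(np.array(t)-s['tool_pos'])*100
    a=np.degrees(np.arctan2(M[1,1],M[0,1])); print('pos',s['tool_pos'].round(4),'yaw',a.round(2),'tilt',M[:,2].round(4),'shift',dv.round(2),'turn',None if yaw is None else np.radians(a-yaw).round(3))
E
python3 - <<'E'
from h import *
p,d,C,z=load('top0')
g=p.astype(int).sum(-1)
def sel(u0,u1,v0,v1,zl,zh,dark=None):
    c=C[v0:v1,u0:u1]; m=(c[...,2]>zl)&(c[...,2]<zh)
    if dark: m&=g[v0:v1,u0:u1]<dark
    return c[m]
q=sel(226,254,150,176,.088,.102); print('cup',circ(q),len(q))
q=sel(245,272,200,228,.048,.062); print('holder',circ(q),len(q))
q=sel(268,298,140,170,.104,.121); e=q
for _ in range(3):
    c=(e[:,:2].min(0)+e[:,:2].max(0))/2; e=q[np.hypot(*(q[:,:2]-c).T)<.042]
print('lens',c,np.median(e,0),circ(sel(268,298,140,170,.104,.121,150),.036))
q=sel(245,272,200,228,.165,.195); print('top of handle',q.mean(0),len(q))
# rail direction from plate points
q=sel(185,322,140,190,.005,.03)[:,:2]; r=cv2.minAreaRect(q.astype(np.float32)); print(r)
go((.34,.22,.27),97); 
E
```

```text
cup (array([ 0.5958, -0.0836,  0.0294]), np.float64(0.0013)) 70
holder (array([ 0.4271, -0.1442,  0.0242]), np.float64(0.0044)) 112
lens [ 0.61564378 -0.22458109] [ 0.61181993 -0.22342485  0.11631145] (array([ 0.6136, -0.2234,  0.03  ]), np.float64(0.0017))
top of handle [ 0.42580097 -0.14422944  0.1777621 ] 24
((0.602641224861145, -0.12765714526176453), (0.465925931930542, 0.17215241491794586), 89.32323455810547)
pos [0.2139 0.5866 0.2302] yaw 69.96 tilt [-9.0e-04 -1.7e-03 -1.0e+00] shift [-24.41 -30.13  -3.93] turn -0.472
```

```bash
python3 -m crank '[{"turn":-0.118},{"turn":-0.118},{"turn":-0.118},{"turn":-0.118}]' 100
python3 -m crank '[{"x":-1,"y":-4.7,"z":-0.5},{"x":-1,"y":-4.7,"z":-0.5},{"x":-1,"y":-4.7,"z":-0.5},{"x":-1,"y":-4.7,"z":-0.5}]'
python3 -m crank '[{"x":-1,"y":-4.7,"z":-0.5},{"x":-1,"y":-4.7,"z":-0.5},{"x":-1,"y":-4.7,"z":-0.5},{"x":-1,"y":-4.7,"z":-0.5}]'
python3 -m crank '[{"x":-0.5,"y":-4.6},{"x":-0.5,"y":-4.6},{"x":-0.5,"y":-4.6},{"x":-0.5,"y":-4.6}]'
python3 -m crank '[{"x":-0.5,"y":-4.6},{"x":-0.5,"y":-4.6},{"x":-0.5,"y":-4.6},{}]'
python3 - <<'E'
from h import *
from plant import manip
m=manip.camera_model("wrist"); p,d=manip.grab_frame("wrist"); cv2.imwrite("pics/w1.png",p[:,:,::-1])
np.savez("w1.npz",p=p,d=d,K=m["mtx"],T=m["world_to_cam"])
go((.426,-.144,.27),96.75)
E
```

```text
pos [0.214  0.5867 0.2303] yaw 69.96 tilt [-7.0e-04 -1.4e-03 -1.0e+00] shift [-44.96 -61.39  -3.88] turn -0.468schema error: expected keys x, y, z, turn
schema error: expected keys x, y, z, turn
schema error: expected keys x, y, z, turn
schema error: expected keys x, y, z, turn
schema error: expected keys x, y, z, turn
```

View pics/w1.png

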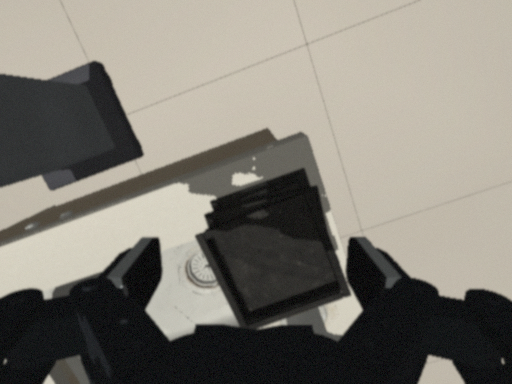

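The rows were refused because every row needs all four keys, so the arm hasn't moved. The picture shows the fingers at the bottom, at (140,270) and (370,270), above the left end of the worktop. I'll repeat the moves with full rows.

```bash
python3 -m crank '[{"x":0,"y":0,"z":0,"turn":-0.118},{"x":0,"y":0,"z":0,"turn":-0.118},{"x":0,"y":0,"z":0,"turn":-0.118},{"x":0,"y":0,"z":0,"turn":-0.118}]' 100
python3 -m crank '[{"x":-1,"y":-4.7,"z":-0.5,"turn":0},{"x":-1,"y":-4.7,"z":-0.5,"turn":0},{"x":-1,"y":-4.7,"z":-0.5,"turn":0},{"x":-1,"y":-4.7,"z":-0.5,"turn":0}]'
python3 -m crank '[{"x":-1,"y":-4.7,"z":-0.5,"turn":0},{"x":-1,"y":-4.7,"z":-0.5,"turn":0},{"x":-1,"y":-4.7,"z":-0.5,"turn":0},{"x":-1,"y":-4.7,"z":-0.5,"turn":0}]'
python3 -m crank '[{"x":-0.5,"y":-4.6,"z":0,"turn":0},{"x":-0.5,"y":-4.6,"z":0,"turn":0},{"x":-0.5,"y":-4.6,"z":0,"turn":0},{"x":-0.5,"y":-4.6,"z":0,"turn":0}]'
python3 -m crank '[{"x":-0.5,"y":-4.6,"z":0,"turn":0},{"x":-0.5,"y":-4.6,"z":0,"turn":0},{"x":-0.5,"y":-4.6,"z":0,"turn":0},{"x":0,"y":0,"z":0,"turn":0}]'
python3 - <<'E'
from h import *
from plant import manip
m=manip.camera_model("wrist"); p,d=manip.grab_frame("wrist"); cv2.imwrite("pics/w2.png",p[:,:,::-1])
np.savez("w2.npz",p=p,d=d,K=m["mtx"],T=m["world_to_cam"])
go((.426,-.144,.27),96.75)
E
```

```text
time: 0.55
tool_pos: [0.2141, 0.5869, 0.2308]
tool_rot: [-0.0, -0.063, 0.998, -0.0]
contact_force: [-0.4, 0.7, -0.6]
gripper_width: 1.0
grasp_force: 0.0
time: 0.95
tool_pos: [0.2768, 0.4036, 0.251]
tool_rot: [-0.0, -0.062, 0.998, -0.0]
contact_force: [1.5, -0.3, 0.0]
gripper_width: 1.002
grasp_force: 0.0
time: 1.35
tool_pos: [0.3394, 0.2219, 0.2713]
tool_rot: [0.0, -0.061, 0.998, 0.0]
contact_force: [1.1, 0.6, 0.4]
gripper_width: 0.999
grasp_force: 0.0
time: 1.75
tool_pos: [0.3815, 0.0417, 0.2712]
tool_rot: [0.0, -0.061, 0.998, -0.0]
contact_force: [1.0, 0.3, 0.3]
gripper_width: 0.996
grasp_force: 0.0
time: 2.15
tool_pos: [0.4134, -0.0959, 0.2707]
tool_rot: [-0.001, -0.057, 0.998, -0.0]
contact_force: [0.2, -0.2, -0.2]
gripper_width: 0.999
grasp_force: 0.0
pos [ 0.4132 -0.0938  0.2707] yaw 96.71 tilt [-1.5e-03  7.0e-04 -1.0e+00] shift [-0.69 -5.14  0.07] turn -0.001
```

View pics/w2.png

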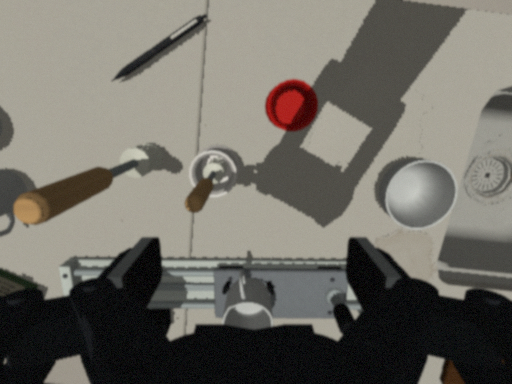

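The wrist view shows the brush handle from (192,205) to (210,180) and the holder rim centred at (213,173). The bowl is at (420,193), the cup at (248,300) and the knob at (340,300). Next I fit the handle axis and the holder.

```bash
python3 - <<'E'
from h import *
p,d,C,z=load('w2')
c=C[140:220,175:245].reshape(-1,3)
for a,b in((.165,.185),(.145,.165),(.125,.145),(.108,.125),(.085,.105)):
    q=c[(c[:,2]>a)&(c[:,2]<b)]
    q=q[np.hypot(q[:,0]-.426,q[:,1]+.144)<.03]
    if len(q): print(a,len(q),q.mean(0).round(4),q.min(0).round(3),q.max(0).round(3), circ(q,.008) if a>.1 else '')
q=c[(c[:,2]>.053)&(c[:,2]<.060)];print('rim',len(q),circ(q),circ(q,.026))
c=C[270:330,220:280].reshape(-1,3); q=c[(c[:,2]>.09)&(c[:,2]<.1)]; print('cup',len(q),q.min(0),q.max(0),circ(q,.029))
c=C[280:330,320:360].reshape(-1,3); q=c[(c[:,2]>.1)&(c[:,2]<.11)]; print('knob',len(q),q.mean(0))
go((.426,-.144,.122))
E
```

```text
0.165 341 [ 0.4253 -0.1432  0.1768] [ 0.419 -0.152  0.165] [ 0.434 -0.136  0.181] (array([ 0.4285, -0.1447,  0.03  ]), np.float64(0.0023))
0.145 126 [ 0.4219 -0.1413  0.1553] [ 0.419 -0.151  0.145] [ 0.431 -0.136  0.165] (array([ 0.4277, -0.1442,  0.03  ]), np.float64(0.0002))
0.125 95 [ 0.4219 -0.1415  0.1349] [ 0.419 -0.151  0.125] [ 0.43  -0.136  0.145] (array([ 0.4277, -0.1443,  0.03  ]), np.float64(0.0002))
0.108 56 [ 0.422  -0.1415  0.1183] [ 0.419 -0.151  0.111] [ 0.43  -0.136  0.125] (array([ 0.4277, -0.1443,  0.03  ]), np.float64(0.0001))
0.085 14 [ 0.425  -0.1428  0.0893] [ 0.424 -0.147  0.085] [ 0.427 -0.141  0.094] 
rim 563 (array([ 0.4274, -0.144 ,  0.0256]), np.float64(0.0017)) (array([ 0.4275, -0.144 ,  0.03  ]), np.float64(0.0018))
cup 344 [ 0.55579185 -0.11377376  0.09000128] [ 0.60341723 -0.05279316  0.09944713] (array([ 0.596, -0.083,  0.03 ]), np.float64(0.0012))
knob 111 [0.57849341 0.03104083 0.1042712 ]
pos [ 0.4132 -0.0938  0.2707] yaw 96.71 tilt [-1.5e-03  7.0e-04 -1.0e+00] shift [-0.71 -5.15 14.87] turn None
```

```bash
python3 -m crank '[{"x":-0.45,"y":-2.6,"z":0,"turn":0},{"x":-0.43,"y":-2.55,"z":0,"turn":0},{"x":0,"y":0,"z":0,"turn":0},{"x":0,"y":0,"z":0,"turn":0}]'; python3 -c "
from h import *
go((.4277,-.1443,.122),96.75)"
```

```text
time: 2.6
tool_pos: [0.4283, -0.1407, 0.271]
tool_rot: [-0.0, -0.061, 0.998, 0.001]
contact_force: [0.8, -0.0, 0.4]
gripper_width: 1.004
grasp_force: 0.0
pos [ 0.4283 -0.1407  0.271 ] yaw 97.04 tilt [-6.e-04  1.e-03 -1.e+00] shift [ 0.1  -0.36 14.9 ] turn 0.005
```

```bash
python3 -m crank '[{"x":0.1,"y":-0.36,"z":1,"turn":0},{"x":0,"y":0,"z":3,"turn":0},{"x":0,"y":0,"z":3,"turn":0},{"x":0,"y":0,"z":3,"turn":0},{"x":0,"y":0,"z":2,"turn":0}]' ; python3 -m crank '[{"x":0,"y":0,"z":1.5,"turn":0},{"x":0,"y":0,"z":1.4,"turn":0},{"x":0,"y":0,"z":0,"turn":0},{"x":0,"y":0,"z":0,"turn":0}]'; python3 -c "
from h import *
go((.4277,-.1443,.122),96.75)"
```

```text
time: 3.1
tool_pos: [0.4264, -0.1437, 0.1481]
tool_rot: [-0.001, -0.062, 0.998, 0.001]
contact_force: [-1.0, 0.2, 0.1]
gripper_width: 1.003
grasp_force: 0.0
time: 3.5
tool_pos: [0.4282, -0.1454, 0.1228]
tool_rot: [0.0, -0.061, 0.998, -0.0]
contact_force: [0.8, -0.2, -0.3]
gripper_width: 0.997
grasp_force: 0.0
pos [ 0.4282 -0.1454  0.1228] yaw 97.02 tilt [ 6.e-04 -3.e-04 -1.e+00] shift [0.04 0.11 0.08] turn 0.005
```

```bash
python3 -m crank '[{"x":0,"y":0,"z":0,"turn":0},{"x":0,"y":0,"z":0,"turn":0},{"x":0,"y":0,"z":0,"turn":0},{"x":0,"y":0,"z":0,"turn":0},{"x":0,"y":0,"z":0,"turn":0}]' 0; python3 -m crank '[{"x":0,"y":0,"z":0,"turn":0},{"x":0,"y":0,"z":0,"turn":0},{"x":0,"y":0,"z":0,"turn":0}]'
```

```text
time: 4.0
tool_pos: [0.428, -0.1454, 0.1226]
tool_rot: [0.0, -0.061, 0.998, 0.0]
contact_force: [-0.3, 0.2, 2.0]
gripper_width: 0.175
grasp_force: 58.3
time: 4.3
tool_pos: [0.4281, -0.1454, 0.1226]
tool_rot: [0.0, -0.061, 0.998, -0.0]
contact_force: [-0.3, 1.4, 2.1]
gripper_width: 0.174
grasp_force: 58.5
```

```bash
python3 -m crank '[{"x":0,"y":0,"z":-1,"turn":0},{"x":0,"y":0,"z":-3,"turn":0},{"x":0,"y":0,"z":-3,"turn":0},{"x":0,"y":0,"z":-3,"turn":0},{"x":0,"y":0,"z":-1.5,"turn":0}]'; python3 -m crank '[{"x":-3.5,"y":0.84,"z":0,"turn":0},{"x":-3.5,"y":0.84,"z":0,"turn":0},{"x":-3.5,"y":0.84,"z":0,"turn":0},{"x":-3.5,"y":0.84,"z":0,"turn":0},{"x":-3.4,"y":0.8,"z":0,"turn":0}]';python3 -m crank '[{"x":0,"y":0,"z":0,"turn":0},{"x":0,"y":0,"z":0,"turn":0},{"x":0,"y":0,"z":0,"turn":0}]'; python3 - <<'E'
from h import *
from plant import manip
go((.596,-.0833,.235),96.75)
for n in("scene","wrist"):
    m=manip.camera_model(n); p,d=manip.grab_frame(n); cv2.imwrite(f"pics/{n}3.png",p[:,:,::-1]); np.savez(n+"3.npz",p=p,d=d,K=m["mtx"],T=m["world_to_cam"])
    C=cloud(d,m["mtx"],m["world_to_cam"]); c=C.reshape(-1,3)
    near=np.hypot(c[:,0]-.596,c[:,1]+.083)<.03
    for a,b in((.09,.102),(.105,.118),(.118,.125),(.125,.158),(.165,.19),(.19,.215)):
        q=c[near&(c[:,2]>a)&(c[:,2]<b)]
        if len(q)>5: print(n,a,len(q),q.mean(0).round(4),q.min(0).round(3),q.max(0).round(3),circ(q,.013 if b<.16 else .008))
p=cv2.imread("pics/scene3.png")[90:260,170:400]; q=cv2.imread("pics/wrist3.png")
cv2.imwrite("pics/c3.png",np.hstack([cv2.resize(p,(406,300)),cv2.resize(q,(394,300))]))
E
```

```text
time: 4.8
tool_pos: [0.4288, -0.146, 0.2408]
tool_rot: [0.002, -0.061, 0.998, -0.001]
contact_force: [0.4, -1.3, -1.0]
gripper_width: 0.172
grasp_force: 58.4
time: 5.3
tool_pos: [0.5965, -0.0821, 0.2363]
tool_rot: [-0.001, -0.061, 0.998, 0.0]
contact_force: [-0.3, -0.3, -0.9]
gripper_width: 0.171
grasp_force: 58.5
time: 5.6
tool_pos: [0.5947, -0.0831, 0.2368]
tool_rot: [-0.001, -0.061, 0.998, 0.0]
contact_force: [0.2, 0.3, -0.6]
gripper_width: 0.17
grasp_force: 58.5
pos [ 0.5947 -0.0831  0.2368] yaw 96.98 tilt [-0.0013 -0.     -1.    ] shift [-0.13 -0.03  0.18] turn 0.004
scene 0.09 43 [ 0.5942 -0.0916  0.0951] [ 0.568 -0.113  0.09 ] [ 0.626 -0.056  0.1  ] (array([ 0.5923, -0.0953,  0.03  ]), np.float64(0.0128))
scene 0.118 6 [ 0.5925 -0.0885  0.1231] [ 0.582 -0.093  0.121] [ 0.603 -0.083  0.124] (array([ 0.5948, -0.0789,  0.03  ]), np.float64(0.0007))
scene 0.125 56 [ 0.5884 -0.0886  0.1415] [ 0.58  -0.095  0.125] [ 0.603 -0.075  0.158] (array([ 0.5939, -0.0801,  0.03  ]), np.float64(0.0013))
scene 0.165 31 [ 0.5902 -0.0841  0.1704] [ 0.578 -0.095  0.165] [ 0.604 -0.074  0.187] (arr
[... 215 characters left out ...]
87  -0.0825  0.0957] [ 0.567 -0.113  0.09 ] [ 0.622 -0.053  0.099] (array([ 0.583 , -0.0823,  0.03  ]), np.float64(0.0131))
wrist 0.118 8 [ 0.5834 -0.085   0.1245] [ 0.582 -0.095  0.124] [ 0.589 -0.074  0.125] (array([ 0.5947, -0.0831,  0.03  ]), np.float64(0.0001))
wrist 0.125 259 [ 0.5838 -0.0843  0.1425] [ 0.581 -0.096  0.125] [ 0.59  -0.072  0.158] (array([ 0.5945, -0.0834,  0.03  ]), np.float64(0.0002))
wrist 0.165 733 [ 0.592  -0.0839  0.1678] [ 0.581 -0.096  0.165] [ 0.606 -0.071  0.19 ] (array([ 0.5951, -0.0834,  0.03  ]), np.float64(0.0026))
wrist 0.19 127 [ 0.5912 -0.084   0.2018] [ 0.59  -0.087  0.19 ] [ 0.593 -0.081  0.213] (array([ 0.5989, -0.0831,  0.03  ]), np.float64(0.0004))
```

View pics/c3.png

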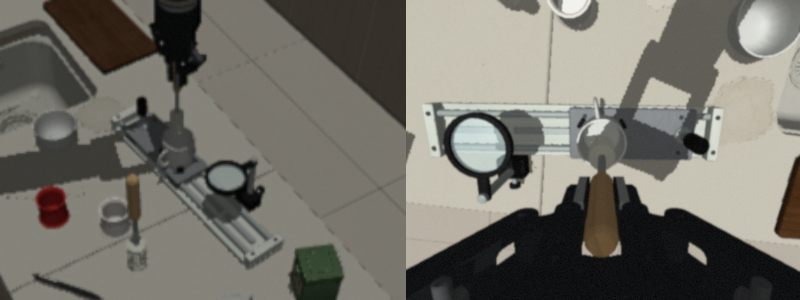

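The left part shows the brush hanging upright above the cup. The right part shows the cup at (602,140), the lens ring at (478,145) and the knob at (697,143). The bristle head lies within 2 mm of the cup axis, so I go down.

```bash
python3 -m crank '[{"x":-0.12,"y":0,"z":1,"turn":0},{"x":0,"y":0,"z":2,"turn":0},{"x":0,"y":0,"z":2,"turn":0},{"x":0,"y":0,"z":1.2,"turn":0},{"x":0,"y":0,"z":0.6,"turn":0}]'; python3 -m crank '[{"x":0,"y":0,"z":0.4,"turn":0},{"x":0,"y":0,"z":0.2,"turn":0},{"x":0,"y":0,"z":0,"turn":0},{"x":0,"y":0,"z":0,"turn":0}]'; python3 -c "
from h import *
go((.596,-.0833,.161),96.75)"
```

```text
time: 6.2
tool_pos: [0.5955, -0.0827, 0.1673]
tool_rot: [-0.001, -0.061, 0.998, 0.0]
contact_force: [0.2, -0.2, -0.7]
gripper_width: 0.168
grasp_force: 58.5
time: 6.6
tool_pos: [0.5972, -0.0828, 0.1642]
tool_rot: [0.001, -0.061, 0.998, -0.0]
contact_force: [-0.8, -0.2, 0.9]
gripper_width: 0.169
grasp_force: 58.5
pos [ 0.5972 -0.0828  0.1642] yaw 97.0 tilt [ 1.4e-03 -4.0e-04 -1.0e+00] shift [ 0.12 -0.03  0.32] turn 0.004
```

```bash
python3 -m crank '[{"x":0,"y":0,"z":0.2,"turn":0},{"x":0,"y":0,"z":0.2,"turn":0},{"x":0,"y":0,"z":0,"turn":0},{"x":0,"y":0,"z":0,"turn":0}]'; python3 -m crank '[{"x":0,"y":0,"z":-1,"turn":0},{"x":0,"y":0,"z":-2,"turn":0},{"x":0,"y":0,"z":-1.2,"turn":0},{"x":0,"y":0,"z":0,"turn":0},{"x":0,"y":0,"z":0,"turn":0}]'
```

```text
time: 7.0
tool_pos: [0.5966, -0.0827, 0.1592]
tool_rot: [-0.0, -0.061, 0.998, 0.0]
contact_force: [-0.3, 0.1, -0.1]
gripper_width: 0.17
grasp_force: 58.5
time: 7.5
tool_pos: [0.5969, -0.0828, 0.2018]
tool_rot: [0.0, -0.061, 0.998, -0.0]
contact_force: [-0.2, 0.0, -1.4]
gripper_width: 0.172
grasp_force: 58.5
```

```bash
python3 -m crank '[{"x":0,"y":0,"z":1.6,"turn":0},{"x":0,"y":0,"z":1.6,"turn":0},{"x":0,"y":0,"z":0.7,"turn":0},{"x":0,"y":0,"z":0.2,"turn":0},{"x":0,"y":0,"z":0,"turn":0}]';  python3 -m crank '[{"x":0,"y":0,"z":0,"turn":0},{"x":0,"y":0,"z":-1,"turn":0},{"x":0,"y":0,"z":-2,"turn":0},{"x":0,"y":0,"z":-1.1,"turn":0},{"x":0,"y":0,"z":0,"turn":0}]';  python3 -m crank '[{"x":0,"y":0,"z":0,"turn":0},{"x":0,"y":0,"z":1.5,"turn":0},{"x":0,"y":0,"z":1.6,"turn":0},{"x":0,"y":0,"z":0.7,"turn":0},{"x":0,"y":0,"z":0.2,"turn":0}]'; python3 -m crank '[{"x":0,"y":0,"z":0,"turn":0},{"x":0,"y":0,"z":0,"turn":0}]'
```

```text
time: 8.0
tool_pos: [0.5962, -0.0826, 0.1591]
tool_rot: [-0.001, -0.061, 0.998, 0.0]
contact_force: [0.1, 0.1, -0.6]
gripper_width: 0.17
grasp_force: 58.5
time: 8.5
tool_pos: [0.5984, -0.0832, 0.205]
tool_rot: [0.003, -0.061, 0.998, -0.001]
contact_force: [0.1, 0.5, 0.4]
gripper_width: 0.17
grasp_force: 58.5
time: 9.0
tool_pos: [0.595, -0.0823, 0.1579]
tool_rot: [-0.003, -0.061, 0.998, 0.001]
contact_force: [0.6, -0.8, -0.8]
gripper_width: 0.17
grasp_force: 58.5
time: 9.2
tool_pos: [0.597, -0.0828, 0.1617]
tool_rot: [0.0, -0.061, 0.998, -0.0]
contact_force: [0.2, 0.2, -0.3]
gripper_width: 0.171
grasp_force: 58.5
```

```bash
python3 -m crank '[{"x":0,"y":0,"z":-1,"turn":0},{"x":0,"y":0,"z":-2.5,"turn":0},{"x":0,"y":0,"z":-2.5,"turn":0},{"x":0,"y":0,"z":-1.6,"turn":0},{"x":0,"y":0,"z":-0.4,"turn":0}]'; python3 -m crank '[{"x":3.5,"y":-0.83,"z":0,"turn":0},{"x":3.5,"y":-0.83,"z":0,"turn":0},{"x":3.5,"y":-0.83,"z":0,"turn":0},{"x":3.5,"y":-0.83,"z":0,"turn":0},{"x":3.3,"y":-0.83,"z":0,"turn":0}]';python3 -m crank '[{"x":0,"y":0,"z":0,"turn":0},{"x":0,"y":0,"z":0,"turn":0},{"x":0,"y":0,"z":0,"turn":0}]'; python3 - <<'E'
from h import *
from plant import manip
go((.428,-.145,.1235),96.75)
m=manip.camera_model("wrist"); p,d=manip.grab_frame("wrist"); C=cloud(d,m["mtx"],m["world_to_cam"]); c=C.reshape(-1,3)
near=np.hypot(c[:,0]-.4275,c[:,1]+.144)<.035
for a,b,r in((.052,.06,.026),(.125,.16,.013)):
    q=c[near&(c[:,2]>a)&(c[:,2]<b)]
    if len(q)>5: print(a,len(q),circ(q,r))
E
```

```text
time: 9.7
tool_pos: [0.5982, -0.0831, 0.2454]
tool_rot: [0.003, -0.061, 0.998, -0.001]
contact_force: [0.4, -0.4, -0.0]
gripper_width: 0.172
grasp_force: 58.5
time: 10.2
tool_pos: [0.4283, -0.1451, 0.2403]
tool_rot: [-0.001, -0.061, 0.998, 0.0]
contact_force: [0.1, 0.1, 0.1]
gripper_width: 0.173
grasp_force: 58.5
time: 10.5
tool_pos: [0.4304, -0.1448, 0.2411]
tool_rot: [-0.0, -0.061, 0.998, 0.0]
contact_force: [0.4, 0.4, -0.4]
gripper_width: 0.175
grasp_force: 58.5
pos [ 0.4304 -0.1448  0.2411] yaw 97.03 tilt [-1.e-04  4.e-04 -1.e+00] shift [ 0.24  0.   11.76] turn 0.005
0.052 638 (array([ 0.4276, -0.1442,  0.03  ]), np.float64(0.0016))
0.125 243 (array([ 0.4304, -0.1449,  0.03  ]), np.float64(0.0002))
```

```bash
python3 -m crank '[{"x":0.27,"y":0.1,"z":0.5,"turn":0},{"x":0,"y":0,"z":2.5,"turn":0},{"x":0,"y":0,"z":2.5,"turn":0},{"x":0,"y":0,"z":2.5,"turn":0},{"x":0,"y":0,"z":2,"turn":0}]'; python3 -m crank '[{"x":0,"y":0,"z":1,"turn":0},{"x":0,"y":0,"z":0.5,"turn":0},{"x":0,"y":0,"z":0.2,"turn":0},{"x":0,"y":0,"z":0,"turn":0},{"x":0,"y":0,"z":0,"turn":0}]'; python3 -c "
from h import *
go((.428,-.144,.1226),96.75)"
```

```text
time: 11.05
tool_pos: [0.4268, -0.1436, 0.1392]
tool_rot: [-0.001, -0.062, 0.998, 0.001]
contact_force: [0.8, -0.6, -0.4]
gripper_width: 0.17
grasp_force: 58.5
time: 11.55
tool_pos: [0.428, -0.1447, 0.1255]
tool_rot: [0.001, -0.061, 0.998, -0.001]
contact_force: [-0.8, 0.3, -0.9]
gripper_width: 0.17
grasp_force: 58.5
pos [ 0.428  -0.1447  0.1255] yaw 97.0 tilt [ 1.8e-03 -9.0e-04 -1.0e+00] shift [-0.01  0.07  0.28] turn 0.004
```

```bash
python3 -m crank '[{"x":0,"y":0,"z":0.15,"turn":0},{"x":0,"y":0,"z":0.15,"turn":0},{"x":0,"y":0,"z":0,"turn":0},{"x":0,"y":0,"z":0,"turn":0},{"x":0,"y":0,"z":0,"turn":0}]'; python3 -m crank '[{"x":0,"y":0,"z":0,"turn":0},{"x":0,"y":0,"z":0,"turn":0},{"x":0,"y":0,"z":0,"turn":0},{"x":0,"y":0,"z":0,"turn":0},{"x":0,"y":0,"z":0,"turn":0}]' 100;python3 -m crank '[{"x":0,"y":0,"z":0,"turn":0},{"x":0,"y":0,"z":0,"turn":0},{"x":0,"y":0,"z":0,"turn":0}]'; python3 -m crank '[{"x":0,"y":0,"z":-1,"turn":0},{"x":0,"y":0,"z":-3,"turn":0},{"x":0,"y":0,"z":-4,"turn":0},{"x":0,"y":0,"z":-4,"turn":0},{"x":0,"y":0,"z":-3,"turn":0}]'; python3 -m crank '[{"x":0,"y":0,"z":0,"turn":0},{"x":0,"y":0,"z":0,"turn":0},{"x":0,"y":0,"z":0,"turn":0}]'; python3 - <<'E'
from h import *
from plant import manip
m=manip.camera_model("wrist"); p,d=manip.grab_frame("wrist"); C=cloud(d,m["mtx"],m["world_to_cam"]); c=C.reshape(-1,3)
near=np.hypot(c[:,0]-.4275,c[:,1]+.144)<.035
for a,b,r in((.052,.06,.026),(.11,.13,.008),(.135,.165,.008),(.165,.2,.008)):
    q=c[near&(c[:,2]>a)&(c[:,2]<b)]
    if len(q)>5: print(a,len(q),q.max(0),circ(q,r))
z=np.load('wrist3.npz'); C=cloud(z['d'],z['K'],z['T']); c=C.reshape(-1,3)
rl=np.array([.118,-.993])
q=c[(c[:,2]>.112)&(c[:,2]<.124)&(np.abs(c[:,0]-.613)<.06)&(np.abs(c[:,1]+.2235)<.05)&((c[:,:2]-[.613,-.2235])@[.993,.118]<.03)]
h=cv2.convexHull(q[:,:2].astype(np.float32)); print('lens',len(q),cv2.minEnclosingCircle(h),circ(h[:,0].astype(float),.038))
q=c[(c[:,2]>.1)&(c[:,2]<.108)&(np.hypot(c[:,0]-.582,c[:,1]-.035)<.03)]; print('knob',len(q),q.mean(0),q.min(0),q.max(0),circ(q[:,:],.009))
q=c[(c[:,2]>.068)&(c[:,2]<.1)&(np.hypot(c[:,0]-.582,c[:,1]-.035)<.03)]; print('knob side',len(q),circ(q,.011))
go((.5824,.0355,.2),96.75)
E
```

```text
time: 12.05
tool_pos: [0.428, -0.1447, 0.1226]
tool_rot: [0.001, -0.061, 0.998, -0.0]
contact_force: [-0.7, 1.0, 5.4]
gripper_width: 0.172
grasp_force: 59.0
time: 12.55
tool_pos: [0.4271, -0.1443, 0.121]
tool_rot: [-0.0, -0.061, 0.998, 0.0]
contact_force: [-0.2, 0.3, 0.5]
gripper_width: 0.985
grasp_force: 0.0
time: 12.85
tool_pos: [0.4272, -0.1444, 0.1213]
tool_rot: [-0.0, -0.061, 0.998, -0.0]
contact_force: [-0.2, 0.5, -0.9]
gripper_width: 1.002
grasp_force: 0.0
time: 13.35
tool_pos: [0.4278, -0.1446, 0.2753]
tool_rot: [0.002, -0.061, 0.998, -0.001]
contact_force: [0.7, -0.1, -0.9]
gripper_width: 1.002
grasp_force: 0.0
time: 13.65
tool_pos: [0.4267, -0.144, 0.27]
tool_rot: [-0.001, -0.061, 0.998, 0.001]
contact_force: [0.1, -0.4, -0.3]
gripper_width: 1.002
grasp_force: 0.0
0.052 672 [ 0.45412566 -0.11624264  0.05956589] (array([ 0.4278, -0.1441,  0.03  ]), np.float64(0.0032))
0.11 58 [ 0.42771086 -0.13833205  0.12981045] (array([ 0.4281, -0.1448,  0.03  ]), np.float64(0.0001))
0.135 124 [ 0.42723905 -0.13796577  0.164873  ] (array([ 0.428 , -0.1448,  0.03  ]), np.float64(0.0001))
0.165 331 [ 0.43465573 -0.13739382  0.18118334] (array([ 0.429 , -0.1449,  0.03  ]), np.float64(0.0024))
lens 5713 ((0.6125497817993164, -0.22415120899677277), 0.038926031440496445) (array([ 0.6122, -0.2241,  0.03  ]), np.float64(0.0008))
knob 428 [0.58381003 0.03429469 0.10555112] [0.5737048  0.02471394 0.10003076] [0.59470472 0.04592509 0.10790157] (array([0.5841, 0.0349, 0.03  ]), np.float64(0.0023))
knob side 280 (array([0.5848, 0.0363, 0.03  ]), np.float64(0.0002))
pos [ 0.4265 -0.144   0.2696] yaw 97.0 tilt [-0.0025  0.0014 -1.    ] shift [-17.67  15.9    6.95] turn 0.004
```

The brush stands upright, centred to 1 mm and let go. Lens is at (0.612,-0.224) and knob at (0.584,0.0355), so travel to the notch is about 141 mm. I go to the knob.

```bash
python3 -m crank '[{"x":-3,"y":2.7,"z":0,"turn":0},{"x":-3,"y":2.7,"z":0,"turn":0},{"x":-3,"y":2.7,"z":0,"turn":0},{"x":-3,"y":2.7,"z":0.5,"turn":0},{"x":-3,"y":2.7,"z":1,"turn":0}]'; python3 -m crank '[{"x":-2.7,"y":2.4,"z":1,"turn":0},{"x":0,"y":0,"z":2,"turn":0},{"x":0,"y":0,"z":2.5,"turn":0},{"x":0,"y":0,"z":0,"turn":0},{"x":0,"y":0,"z":0,"turn":0}]'; python3 - <<'E'
from h import *
from plant import manip
go((.584,.0355,.0667),96.75)
m=manip.camera_model("wrist"); p,d=manip.grab_frame("wrist"); C=cloud(d,m["mtx"],m["world_to_cam"]); c=C.reshape(-1,3)
near=np.hypot(c[:,0]-.584,c[:,1]-.035)<.03
q=c[near&(c[:,2]>.068)&(c[:,2]<.1)]; print(len(q),circ(q,.011) if len(q) else '')
q=c[near&(c[:,2]>.1)&(c[:,2]<.112)]; print(len(q),q.min(0),q.max(0))
E
```

```text
time: 14.2
tool_pos: [0.5603, 0.0094, 0.2553]
tool_rot: [-0.0, -0.061, 0.998, -0.0]
contact_force: [0.4, -0.8, 0.1]
gripper_width: 0.999
grasp_force: 0.0
time: 14.7
tool_pos: [0.5826, 0.035, 0.1998]
tool_rot: [-0.002, -0.061, 0.998, 0.0]
contact_force: [-0.3, 0.6, 0.8]
gripper_width: 1.004
grasp_force: 0.0
pos [0.5826 0.035  0.1998] yaw 96.99 tilt [-3.3e-03  2.0e-04 -1.0e+00] shift [-0.19  0.02 13.31] turn 0.004
171 (array([0.585 , 0.0361, 0.03  ]), np.float64(0.0001))
544 [0.57395585 0.02531228 0.10039007] [0.59549864 0.04666706 0.1083905 ]
```

```bash
python3 -m crank '[{"x":-0.2,"y":0.07,"z":1,"turn":0},{"x":0,"y":0,"z":3,"turn":0},{"x":0,"y":0,"z":3,"turn":0},{"x":0,"y":0,"z":3,"turn":0},{"x":0,"y":0,"z":2,"turn":0}]'; python3 -m crank '[{"x":0,"y":0,"z":0.9,"turn":0},{"x":0,"y":0,"z":0.3,"turn":0},{"x":0,"y":0,"z":0,"turn":0},{"x":0,"y":0,"z":0,"turn":0}]';python3 -m crank '[{"x":0,"y":0,"z":0,"turn":0},{"x":0,"y":0,"z":0,"turn":0},{"x":0,"y":0,"z":0,"turn":0},{"x":0,"y":0,"z":0,"turn":0},{"x":0,"y":0,"z":0,"turn":0}]' 0;python3 -m crank '[{"x":0,"y":0,"z":0,"turn":0},{"x":0,"y":0,"z":0,"turn":0},{"x":0,"y":0,"z":0,"turn":0}]'; python3 -c "
from h import *
go((.5849,.036,.0665),96.75)"
```

```text
time: 15.25
tool_pos: [0.5848, 0.0358, 0.0796]
tool_rot: [-0.001, -0.061, 0.998, 0.0]
contact_force: [-1.2, 0.3, 0.2]
gripper_width: 0.999
grasp_force: 0.0
time: 15.65
tool_pos: [0.5867, 0.0358, 0.0711]
tool_rot: [0.001, -0.061, 0.998, -0.0]
contact_force: [0.2, -0.6, 0.8]
gripper_width: 1.001
grasp_force: 0.0
time: 16.15
tool_pos: [0.5855, 0.0361, 0.0697]
tool_rot: [-0.0, -0.061, 0.998, 0.0]
contact_force: [-0.6, 0.5, 2.6]
gripper_width: 0.241
grasp_force: 58.7
time: 16.45
tool_pos: [0.5855, 0.036, 0.0697]
tool_rot: [-0.0, -0.061, 0.998, 0.0]
contact_force: [-1.8, 0.0, 4.0]
gripper_width: 0.239
grasp_force: 58.9
pos [0.5855 0.036  0.0697] yaw 97.0 tilt [-0.e+00  1.e-04 -1.e+00] shift [0.06 0.01 0.32] turn 0.004
```

```bash
python3 -m crank '[{"x":0,"y":-0.5,"z":0,"turn":0},{"x":0,"y":-1,"z":0,"turn":0},{"x":0,"y":-1,"z":0,"turn":0},{"x":0,"y":-0.5,"z":0,"turn":0},{"x":0,"y":0,"z":0,"turn":0}]';python3 -m crank '[{"x":0,"y":0,"z":0,"turn":0},{"x":0,"y":0,"z":0,"turn":0}]'; python3 - <<'E'
from plant import manip
from h import *
s=manip.state(); print(R(s['tool_rot']).T@s['contact_force'], s['ft_torque'])
# rail direction: carriage/rail edges in wrist2, via points of end-bars
z=np.load('w2.npz'); C=cloud(z['d'],z['K'],z['T']); c=C.reshape(-1,3)
z3=np.load('wrist3.npz'); c=np.vstack([c,cloud(z3['d'],z3['K'],z3['T']).reshape(-1,3)])
q=c[(c[:,2]>.012)&(c[:,2]<.04)&(c[:,0]>.5)&(c[:,0]<.6)&(c[:,1]<.09)&(c[:,1]>-.33)]
# near edge of the rail: min x per y-bin
y=np.arange(-.3,.06,.01); e=[]
for b in y:
    k=q[(q[:,1]>=b)&(q[:,1]<b+.01)]
    if len(k)>5: e.append((k[:,0].min(),b+.005))
e=np.array(e); f=np.polyfit(e[:,1],e[:,0],1); 
for _ in range(5):
    r=e[:,0]-np.polyval(f,e[:,1]); k=np.abs(r)<.004; f=np.polyfit(e[k,1],e[k,0],1)
print(np.degrees(np.arctan(f[0])),k.sum(),len(e))
E
```

```text
time: 16.95
tool_pos: [0.5887, 0.0063, 0.0697]
tool_rot: [-0.001, -0.061, 0.998, 0.0]
contact_force: [-4.5, -0.9, 5.3]
gripper_width: 0.235
grasp_force: 59.2
time: 17.15
tool_pos: [0.5887, 0.0058, 0.0697]
tool_rot: [-0.001, -0.061, 0.998, -0.0]
contact_force: [-4.2, -0.4, 5.3]
gripper_width: 0.239
grasp_force: 59.2
[ 4.22093133  0.06812971 -5.25108254] [-0.02255286  0.67451783  0.00791954]
-6.289231450428282 36 36
```

```bash
python3 -m crank '[{"x":0.04,"y":-1,"z":0,"turn":0},{"x":0.02,"y":-1,"z":0,"turn":0},{"x":0.02,"y":-1,"z":0,"turn":0},{"x":0.01,"y":-1,"z":0,"turn":0},{"x":0.01,"y":-1,"z":0,"turn":0}]';python3 -m crank '[{"x":0.01,"y":-1,"z":0,"turn":0},{"x":0.02,"y":-1,"z":0,"turn":0},{"x":0.01,"y":-0.6,"z":0,"turn":0},{"x":0.01,"y":-0.4,"z":0,"turn":0},{"x":0,"y":0,"z":0,"turn":0}]'; python3 -c "
from h import *
from plant import manip
s=manip.state(); print(R(s['tool_rot']).T@s['contact_force'])
go((.5849,-.1048,.0697),96.75)"
```

```text
time: 17.65
tool_pos: [0.5937, -0.0405, 0.0697]
tool_rot: [-0.001, -0.061, 0.998, 0.003]
contact_force: [-5.2, 13.4, 7.4]
gripper_width: 0.236
grasp_force: 60.0
time: 18.15
tool_pos: [0.5972, -0.0729, 0.0697]
tool_rot: [-0.0, -0.061, 0.998, 0.001]
contact_force: [-3.1, -0.1, 6.1]
gripper_width: 0.239
grasp_force: 59.2
[ 3.13373848  0.29983904 -6.06402177]
pos [ 0.5972 -0.0729  0.0697] yaw 97.02 tilt [-7.e-04  1.e-03 -1.e+00] shift [ 1.61 -3.02 -0.  ] turn 0.005
```

```bash
python3 -m crank '[{"x":0.03,"y":-0.5,"z":0,"turn":0},{"x":0.01,"y":-0.5,"z":0,"turn":0},{"x":0.01,"y":-0.5,"z":0,"turn":0},{"x":0.01,"y":-0.4,"z":0,"turn":0},{"x":0,"y":0,"z":0,"turn":0}]';for i in 1; do python3 -m crank '[{"x":0.002,"y":-0.1,"z":0,"turn":0},{"x":0.002,"y":-0.1,"z":0,"turn":0},{"x":0.002,"y":-0.1,"z":0,"turn":0}]'; done; python3 -m crank '[{"x":0.002,"y":-0.1,"z":0,"turn":0},{"x":0.002,"y":-0.1,"z":0,"turn":0}]'
```

```text
time: 18.65
tool_pos: [0.5992, -0.0917, 0.0697]
tool_rot: [0.0, -0.061, 0.998, 0.001]
contact_force: [-1.7, 1.3, 4.8]
gripper_width: 0.241
grasp_force: 59.2
time: 18.95
tool_pos: [0.5994, -0.0931, 0.0697]
tool_rot: [-0.0, -0.061, 0.998, 0.002]
contact_force: [-3.3, 9.8, 6.3]
gripper_width: 0.236
grasp_force: 59.6
time: 19.15
tool_pos: [0.5996, -0.0949, 0.0697]
tool_rot: [-0.0, -0.061, 0.998, 0.002]
contact_force: [-3.0, 9.0, 7.7]
gripper_width: 0.238
grasp_force: 59.6
```

```bash
python3 -m crank '[{"x":0,"y":0,"z":0,"turn":0},{"x":0,"y":0,"z":0,"turn":0}]';  python3 -m crank '[{"x":0.002,"y":-0.1,"z":0,"turn":0},{"x":0.002,"y":-0.1,"z":0,"turn":0}]'; python3 -m crank '[{"x":0.002,"y":-0.1,"z":0,"turn":0},{"x":0.002,"y":-0.1,"z":0,"turn":0}]'
```

```text
time: 19.35
tool_pos: [0.5996, -0.0955, 0.0697]
tool_rot: [-0.0, -0.061, 0.998, 0.002]
contact_force: [-2.7, 7.0, 6.4]
gripper_width: 0.234
grasp_force: 59.4
time: 19.55
tool_pos: [0.5998, -0.097, 0.0697]
tool_rot: [-0.0, -0.061, 0.998, 0.002]
contact_force: [-2.1, 9.3, 7.0]
gripper_width: 0.24
grasp_force: 59.6
time: 19.75
tool_pos: [0.6001, -0.0997, 0.0697]
tool_rot: [0.0, -0.061, 0.998, 0.001]
contact_force: [-2.7, 4.7, 6.2]
gripper_width: 0.235
grasp_force: 59.3
```

```bash
python3 -m crank '[{"x":0,"y":0,"z":0,"turn":0},{"x":0,"y":0,"z":0,"turn":0}]';  python3 -m crank '[{"x":0.002,"y":-0.1,"z":0,"turn":0}]'; python3 -m crank '[{"x":0.002,"y":-0.1,"z":0,"turn":0}]'
```

```text
time: 19.95
tool_pos: [0.6002, -0.1011, 0.0697]
tool_rot: [0.0, -0.061, 0.998, 0.0]
contact_force: [-2.0, 1.8, 5.4]
gripper_width: 0.237
grasp_force: 59.2
time: 20.05
tool_pos: [0.6004, -0.1023, 0.0697]
tool_rot: [0.0, -0.061, 0.998, -0.0]
contact_force: [-1.4, 1.2, 5.7]
gripper_width: 0.238
grasp_force: 59.1
time: 20.15
tool_pos: [0.6005, -0.104, 0.0697]
tool_rot: [0.0, -0.061, 0.998, -0.001]
contact_force: [-1.2, 0.3, 4.8]
gripper_width: 0.239
grasp_force: 59.2
```

```bash
python3 -m crank '[{"x":0,"y":0,"z":0,"turn":0},{"x":0,"y":0,"z":0,"turn":0},{"x":0,"y":0,"z":0,"turn":0}]';  python3 -m crank '[{"x":0.002,"y":-0.07,"z":0,"turn":0},{"x":0,"y":0,"z":0,"turn":0},{"x":0,"y":0,"z":0,"turn":0}]'
```

```text
time: 20.45
tool_pos: [0.6005, -0.104, 0.0697]
tool_rot: [0.0, -0.061, 0.998, -0.001]
contact_force: [-1.2, -3.3, 4.5]
gripper_width: 0.235
grasp_force: 59.3
time: 20.75
tool_pos: [0.6006, -0.1041, 0.0697]
tool_rot: [0.0, -0.061, 0.998, -0.0]
contact_force: [-0.8, -1.1, 5.2]
gripper_width: 0.237
grasp_force: 59.3
```

```bash
python3 -m crank '[{"x":0.001,"y":-0.07,"z":0,"turn":0},{"x":0,"y":0,"z":0,"turn":0},{"x":0,"y":0,"z":0,"turn":0}]';python3 -m crank '[{"x":0.001,"y":-0.07,"z":0,"turn":0},{"x":0,"y":0,"z":0,"turn":0},{"x":0,"y":0,"z":0,"turn":0}]'; python3 - <<'E'
from h import *
from plant import manip
for n in("top","wrist"):
    m=manip.camera_model(n); p,d=manip.grab_frame(n); c=cloud(d,m["mtx"],m["world_to_cam"]).reshape(-1,3)
    cv2.imwrite(f"pics/{n}9.png",p[:,:,::-1])
    q=c[(np.hypot(c[:,0]-.428,c[:,1]+.1445)<.02)&(c[:,2]>.11)&(c[:,2]<.2)]; print(n,'brush',len(q), q.mean(0) if len(q) else '',q.max(0) if len(q) else '')
    q=c[(c[:,2]>.111)&(c[:,2]<.123)&(np.hypot(c[:,0]-.612,c[:,1]+.2241)<.045)&((c[:,:2]-[.613,-.2235])@[.993,.118]<.03)]
    if len(q): print('lens',cv2.minEnclosingCircle(q[:,:2].astype(np.float32)))
    q=c[(c[:,2]>.05)&(c[:,2]<.1)&(np.hypot(c[:,0]-.612,c[:,1]+.2241)<.045)]
    if len(q)>20: print('cup',len(q),q.min(0),q.max(0),circ(q,.030))
a=cv2.imread('pics/top9.png')[125:250,200:340];b=cv2.imread('pics/wrist9.png')
cv2.imwrite('pics/c9.png',np.hstack([cv2.resize(a,(403,360)),cv2.resize(b,(397,360))]))
E
```

```text
time: 21.05
tool_pos: [0.6006, -0.1042, 0.0697]
tool_rot: [0.0, -0.061, 0.998, 0.0]
contact_force: [-0.3, 0.8, 5.7]
gripper_width: 0.238
grasp_force: 59.4
time: 21.35
tool_pos: [0.6006, -0.1042, 0.0697]
tool_rot: [0.0, -0.061, 0.998, 0.001]
contact_force: [-2.3, 2.6, 7.4]
gripper_width: 0.238
grasp_force: 59.5
top brush 32 [ 0.42485107 -0.14571948  0.16660917] [ 0.43409774 -0.13819504  0.18430727]
lens ((0.6116021275520325, -0.22421912848949432), 0.038404859602451324)
cup 30 [ 0.56915532 -0.25772748  0.05021101] [ 0.59801973 -0.19178643  0.09075726] (array([ 0.6075, -0.2272,  0.03  ]), np.float64(0.0034))
wrist brush 0  
lens ((0.6061391830444336, -0.19540828466415405), 0.021474795415997505)
cup 8134 [ 0.5682486  -0.23729194  0.0500048 ] [ 0.6488374  -0.19011026  0.09861481] (array([ 0.6121, -0.2237,  0.03  ]), np.float64(0.0011))
```

View pics/c9.png

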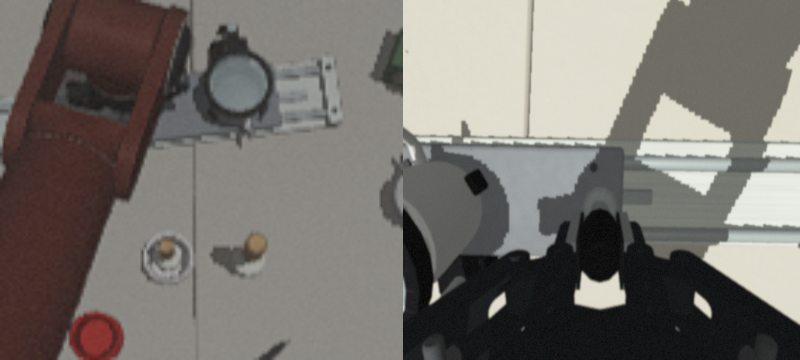

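The cup axis (0.612,-0.2237) is under the lens (0.612,-0.2242), and 2 mm of further push moved it only 0.2 mm. The brush stands in its holder at (167,250) and the knob is gripped at (600,245), so I hand in.

```bash
python3 -m crank '[{"x":0,"y":0,"z":0,"turn":0},{"x":0,"y":0,"z":0,"turn":0},{"x":0,"y":0,"z":0,"turn":0},{"x":0,"y":0,"z":0,"turn":0}]'; python3 -c "
from plant import manip
print(manip.job_done())"
```

```text
time: 21.85
tool_pos: [0.6006, -0.1042, 0.0697]
tool_rot: [0.0, -0.061, 0.998, 0.001]
contact_force: [-1.6, 3.0, 7.7]
gripper_width: 0.237
grasp_force: 59.5
the job is handed in; nothing more can be done
None
```

I scrubbed the cup three times, stood the brush back upright in its holder, and slid the cup into the notch under the lens. I handed in at about 22 s with the knob still gripped; no verdict came back.

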